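# Take the lift-off lid from the collection tote and load the parcel

### The job

Get the blue collection tote ready for the van: swing its orange lid up on the hinge until it stands upright, then lift it straight up off the hinge brackets and stand it, handle upward, in the wire lid stand, and let go of it. Then draw the parcel out of the sloping grey rack and stand it upright on its long narrow side on the floor of the tote, the way up it stood in the rack, and let go. Leave the loose things round about where they are.

Things in the scene. Friction and masses are not known exactly. Their poses are not given: they have to be found in the camera images.
- tote: Blue open tote fixed to the counter, 140 mm deep (x), 160 wide (y), 70 high, walls and floor 5 mm; origin under its middle. x points from the tote to its hinge at the back (away from the robot), y along the hinge, z up. Its closed orange lid lies on the rim.
- tote_hinge (a point): Middle of the hinge line behind the tote, 74 mm up; axes as the tote. Steel cheeks at y = +-28 and +-52 mm hold the lid's rod in 9 mm slots, open above; front horns rise 8 mm over this point, rear ones and a cross plate 28 mm. The plate keeps the lid's tongues down until it is open beyond about 66 degrees; the open lid leans on it, stable, about 10 degrees past upright.
- tote_floor (a point): Middle of the tote's inner floor, 5 mm above the counter; inner room 130 mm (x) x 150 mm (y), rim 65 mm above this point. Axes as the tote.
- lid: Loose orange lid, 0.3 kg. Origin in the middle of its steel pin rod (6 mm thick, 120 mm long along y), which lies in the hinge at the start. -x from the rod to the handle, z out of its outer face (up when closed). Panel 8 mm thick, 164 wide, x = -22 to -156 mm; arms 12 mm wide at y = +-40 mm join it to the rod and end in tongues at x = +15 mm, below the rod when upright.
- lid_pin (a point): Middle of the lid's pin rod; point and axes as lid. The handle end swings up and away from the robot about the rod; let go short of upright, the lid falls shut.
- lid_bar (a point): Middle of the lid's handle: round steel bar 12 mm thick, 100 mm long along y, parallel to the pin rod, 215 mm from it (x = -215 mm), in the panel's plane. 53 mm free between bar and panel edge; end struts at y = +-50 mm. Being round it turns in a light grip (about 8 N) while the lid swings. Axes as the lid.
- stand_in (a point): Fixed wire lid stand: middle of the top of its grey base (80 x 160 mm), 12 mm above the counter. x across the channel, y along it, z up. Wires at x = +-16, y = +-55 mm leave a channel 26 mm wide, straight to 71 mm above this point, flared to 94 mm. The lid goes in from above, rod along y, either face forward, tongues on the base (rod about 15 mm above it); it may lean on the wires.
- rack_slot (a point): Fixed grey parcel rack: middle of the slot's floor, 45 mm above the counter. z up, y along the slot, x level, away from the robot. The slot leans 25 degrees from vertical, mouth toward -x: its up direction is (-0.423, 0, 0.906). Slot 49 mm wide, 131 long; long walls 44 mm high along the slope, end walls 28 mm, all 5 mm thick.
- parcel_mid (a point): Centre of the brown parcel (0.28 kg, 90 x 120 x 40 mm): x along the 90 mm (points down the slope into the slot at the start), y along the 120, z through the 40 mm thickness. It stands in the slot on a 120 x 40 side; the upper 45 mm stand out. Grasp across the 40 mm near the top, the tool leaning as the slot does, and draw it out along the slope.
- parcel: the same parcel; origin in the middle of its 90 x 120 mm face toward the robot, 20 mm from parcel_mid; same axes
- labels: white label roll, 63 mm across, 41 mm high, loose bystander; origin under its middle
- pad: red ink pad, 71 x 112 x 19 mm, loose bystander; origin under its middle
- tape_roll: brown packing tape roll, 96 mm across, 48 mm high, loose bystander; origin under its middle
- felt_pen: felt marker lying down, 17 x 135 x 17 mm, loose bystander; origin under its middle

How it is judged (in metres and radians):
On the way, in this order (a step that is already met when the one before it is completed fails the run):
1. the lid stands upright (within 22 degrees) with its pins still in the hinge brackets (angle between lid_pin's own x axis and vertical above 2.75 rad and distance between lid_pin and tote_hinge below 0.009 m), for 0.1 s.
2. the upright lid is lifted off its brackets (angle between lid_pin's own x axis and vertical above 2.6 rad and z of lid_pin in the frame of tote_hinge above 0.03 m and horizontal distance between lid_pin and tote_hinge below 0.05 m), for 0.05 s.
3. the lid stands in the lid stand, let go (x of lid_pin in the frame of stand_in between -0.025 and 0.025 m and y of lid_pin in the frame of stand_in between -0.05 and 0.05 m and z of lid_pin in the frame of stand_in below 0.04 m and angle between lid_pin's own x axis and vertical above 2.75 rad and contact force between the fingers and lid below 0.1 N), for 0.2 s.
4. the parcel is out of the rack (distance between parcel_mid and rack_slot above 0.14 m), for 0.1 s.
At the end, for the whole second after the job is handed in: Lid handle up in the stand, within 22 deg of upright, rod within 25 mm (across) and 50 mm (along) of its middle, under 40 mm above the base; parcel upright (14 deg) on a 120 x 40 side on the tote floor, centre within 50 (x), 60 (y) mm of its middle and under 55 mm above it; both free, at rest (x of lid_pin in the frame of stand_in between -0.025 and 0.025 m and y of lid_pin in the frame of stand_in between -0.05 and 0.05 m and z of lid_pin in the frame of stand_in below 0.04 m and angle between lid_pin's own x axis and vertical above 2.75 rad and x of parcel_mid in the frame of tote_floor between -0.05 and 0.05 m and y of parcel_mid in the frame of tote_floor between -0.06 and 0.06 m and z of parcel_mid in the frame of tote_floor below 0.055 m and angle between the x axis of parcel_mid and the z axis of tote_floor, either way round below 0.25 rad and linear speed of each of lid, parcel below 0.02 m/s); the robot touches nothing.
It fails at once if a loose bystander (labels) is shifted more than 3 cm (distance of labels from where it was at the start of the episode above 0.03 m).
It fails at once if a loose bystander (pad) is shifted more than 3 cm (distance of pad from where it was at the start of the episode above 0.03 m).
It fails at once if a loose bystander (tape_roll) is shifted more than 3 cm (distance of tape_roll from where it was at the start of the episode above 0.03 m).
It fails at once if a loose bystander (felt_pen) is shifted more than 3 cm (distance of felt_pen from where it was at the start of the episode above 0.03 m).
It also fails if it takes over 72 s, if anything falls off the work surface, if the arm or the gripper's body presses on something with over 40 N, if the wrist force passes 120 N, or if a joint passes its speed limit or range.

### The arm

A 6-joint arm with a two-finger parallel gripper is mounted at the origin on a cart in front of the work surface, level with it; the furniture and walls round the work are solid. World frame = base frame: x ahead of the robot, y to its left, z up, the work surface at z = 0. Lengths are in mm, angles in degrees, forces in N, time in s.
With the tool pointing down it reaches from about 350 to 775 mm from the base axis. Payload 7.3 kg.
Tool frame: the origin (TCP) lies at the very end of the fingers, on their centre line; the grasp point (between the pads) lies 19 mm behind it (bot.hold_point_z is the z of the grasp point in the tool frame, in mm); z points along the fingers, y is the line along which they close (so a half turn about z gives the same grasp; the last joint's range is limited). The gripper opens to 92 mm and grips with 3 to 60 N. Pads are 19 mm wide; open, the fingers measure 130 mm over their backs; the gripper's body (75 mm by 190 mm) begins 47 mm behind the grasp point.
Start: joints at [61.135, 19.595, 87.324, -0, 73.075, -8.365], TCP at [183.849, 491.777, 226.741] pointing down, gripper open.
Joint ranges: [-145.02, 145.02], [-44.19, 115.74], [2.07, 154.8], [-57.11, 237.11], [16.16, 152.29], [-177.93, 177.93]. Speed limits (degrees/s): [147.25, 147.25, 180, 180, 180, 180].

### API

Orientations are given as [roll, pitch, yaw] about the fixed x, y, z axes, in that order (R = Rz(yaw) Ry(pitch) Rx(roll)).
In Python, from workcell import bot, grab_frame gives the robot as it stands.
- The arm moves only by the tool arm_command, never from a script. Its argument "series" is a list of rows, each a list of 7 numbers: the shift along the tool's x, y, z normalised to -1 to 1, where 1 is 10 cm, then the turn, a rotation vector about the tool's x, y, z normalised to -1 to 1, where 1 is pi/4 rad, then the opening, from 0 (shut) to 1 (fully open). A call has 1 to 5 rows; each row shifts and turns the commanded pose from where the row before left it, along the tool's axes as they then stand; what a row does not reach is not made up. A row lasts 1/8 s, in which the tool goes at most 62.5 mm and 10.7 degrees, less where a joint would pass 70% of its speed; a pose out of reach is approached as far as the arm can. A call with a number of a shift or a turn outside -1 to 1 is refused whole. A call with a gripper value outside its range is refused whole. The fingers move at their own pace and stop on an object; "grip_force" is the grip in N (left out, the last holds). Time passes only in rows, so rows that do not move let the fingers close. It gives the time, the measured TCP pose, the force, the opening and the grip force at its end, in the units of the state.
- bot.read_state(): the state, without advancing time (a new reading comes with each control period).
- grab_frame(name): name is "side" or "top"; returns a dict with "img" (480x640x3 uint8, blue, green, red), "camera_matrix" (3x3 intrinsics, pixels), "k1" (the pictures are not rectified: a ray, as slopes to the right and down, at radius r is drawn at 1 + k1 r^2 times it, then the intrinsics apply), "extrinsics" (4x4, takes a point from camera to world coordinates). Camera axes: x right, y down, z forward; pixel columns grow to the right and rows downward; lengths in mm; the calibration is good to about 2 mm. A picture is of the moment at which its call begins. There is no depth.
- bot.close_job(): hands the job in; it is judged then, once.
The state is a dict: "time": time; "joints": joint angles; "joint_velocities": joint speeds; "effort": joint torques, N m; "position": TCP position; "tool_rot": TCP orientation; "wrist_force": force on the tool from outside, world axes, zero at the start; "moment": the same for the moment, N m; "width": opening from 0.0 (shut) to 1.0 (fully open); "grasp_force": force on a finger pad.
Only numpy, scipy, OpenCV 4.12 (cv2) and the standard library are available. Lean on these libraries where they do the work, as an engineer would, in place of code of your own. Each camera call takes 0.05 s, during which the arm holds its last target. There are 200 camera calls.

## Working session

There is one attempt and no reset: what is moved stays moved. The work goes in short steps, Python scripts to look and compute and a tool call to move; the robot and the scene stay as the last step left them, time stands still between calls to the robot, and variables do not carry over. Pictures are saved under pics/ and viewed, at most 10 in all, crops included, and the job is handed in when it is done.

Besides the shell and the picture viewer there is one more tool, called after ">>>" in YAML: its name, and indented under it one key for each argument. arm_command: Moves the arm, as the interface text tells. Scaled input: -1 to 1 covers 10 cm each way for a shift and pi/4 rad each way for a turn. Its arguments: {"type":"object","properties":{"series":{"type":"array"},"grip_force":{"type":"number"}},"required":["series"]}

```bash
mkdir -p pics; ls; python3 - <<'E'
from workcell import bot, grab_frame
import cv2
for n in("side","top"):
    f=grab_frame(n); cv2.imwrite(f"pics/{n}0.png",f["img"]); print(n,f["camera_matrix"],f["k1"],f["extrinsics"])
print(bot.read_state(),bot.hold_point_z)
E
```

```text
pics
side [[441.62450861   0.         320.41588433]
 [  0.         441.62450861 240.71594557]
 [  0.           0.           1.        ]] -0.11070179295343924 [[ 8.84500373e-01 -3.03069271e-01  3.54694386e-01  2.13542872e+02]
 [-4.66344891e-01 -5.96297760e-01  6.53415200e-01 -6.11588341e+02]
 [ 1.34733991e-02 -7.43355903e-01 -6.68760397e-01  7.36947826e+02]
 [ 0.00000000e+00  0.00000000e+00  0.00000000e+00  1.00000000e+00]]
top [[571.25049857   0.         315.8968278 ]
 [  0.         571.25049857 235.6915002 ]
 [  0.           0.           1.        ]] -0.14672046120912247 [[ 1.13611193e-02 -9.91077122e-01  1.32804608e-01  3.65736027e+02]
 [-9.99745367e-01 -1.38479341e-02 -1.78167333e-02  6.11047765e+00]
 [ 1.94968262e-02 -1.32568373e-01 -9.90982089e-01  1.30072635e+03]
 [ 0.00000000e+00  0.00000000e+00  0.00000000e+00  1.00000000e+00]]
{'time': 0.1, 'joints': array([ 6.11348291e+01,  1.96324340e+01,  8.73720566e+01,  5.40514389e-05,
        7.30765854e+01, -8.36484156e+00]), 'joint_velocities': array([-0.07544753, -0.02763083, -0.14772268,  0.04725554,  0.09369908,
        0.07363835]), 'effort': array([ 1.26410134e-03, -4.32006276e+01, -2.44695675e+01,  7.19246780e-02,
        5.27190662e-02, -9.01962426e-05]), 'position': array([183.65420831, 491.42806692, 226.112745  ]), 'tool_rot': array([-1.79919794e+02, -1.18457447e-02,  1.59499647e+02]), 'wrist_force': array([-0.50120705, -0.91702624,  0.55341803]), 'moment': array([ 0.0257907 , -0.01906752, -0.00848679]), 'grasp_force': 0.0, 'width': 0.9982430409231533} -18.8
```

View pics/side0.png

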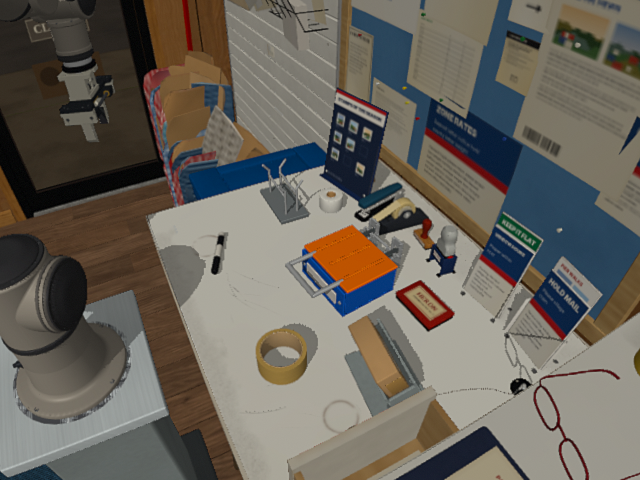

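View pics/top0.png

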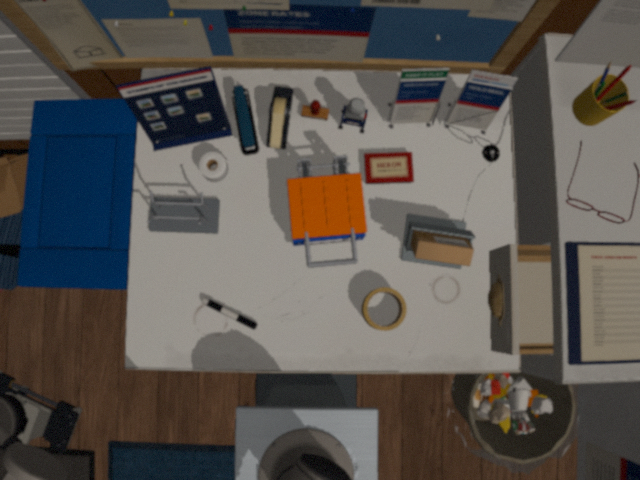

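The side view shows the tote with its orange lid (centre ~350,265), stand (~287,200) and rack with parcel (~380,365). The top view shows the tote (~327,205), stand (~183,213) and rack (~440,242). I'll enlarge the crops to get keypoints.

```bash
python3 - <<'E'
import cv2,numpy as np
def crop(im,x0,y0,w,h,s):
    c=cv2.resize(im[y0:y0+h,x0:x0+w],None,fx=s,fy=s,interpolation=cv2.INTER_CUBIC)
    for x in range((x0+9)//10*10,x0+w,10):
        cv2.line(c,((x-x0)*s,0),((x-x0)*s,12 if x%50==0 else 6),(255,0,255),2); 
        if x%50==0: cv2.putText(c,str(x),((x-x0)*s+2,24),0,.4,(255,0,255),1)
    for y in range((y0+9)//10*10,y0+h,10):
        cv2.line(c,(0,(y-y0)*s),(12 if y%50==0 else 6,(y-y0)*s),(255,0,255),2)
        if y%50==0: cv2.putText(c,str(y),(14,(y-y0)*s+4),0,.4,(255,0,255),1)
    return c
t=cv2.convertScaleAbs(cv2.imread("pics/top0.png"),alpha=1.5);s=cv2.imread("pics/side0.png")
a=np.hstack([crop(t,280,150,98,120,5),crop(t,140,160,62,120,5)])
b=np.hstack([crop(s,255,155,66,120,5)[:, :],crop(s,336,310,94,120,5)])
cv2.imwrite("pics/c1.png",a);cv2.imwrite("pics/c2.png",b)
c=np.hstack([crop(s,280,215,130,110,4),crop(t,395,205,70,110,4)])
cv2.imwrite("pics/c3.png",c);print(a.shape,b.shape,c.shape)
E
```

```text
(600, 800, 3) (600, 800, 3) (440, 800, 3)
```

View pics/c1.png

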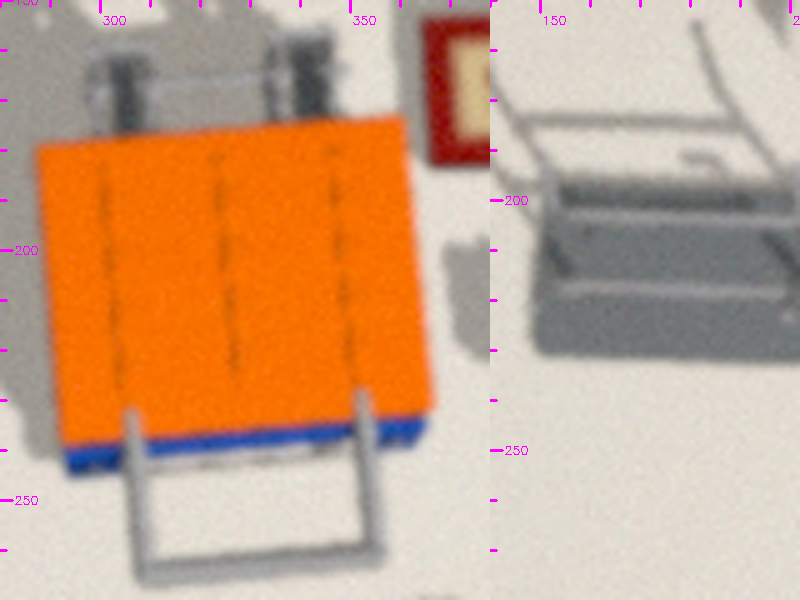

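View pics/c2.png

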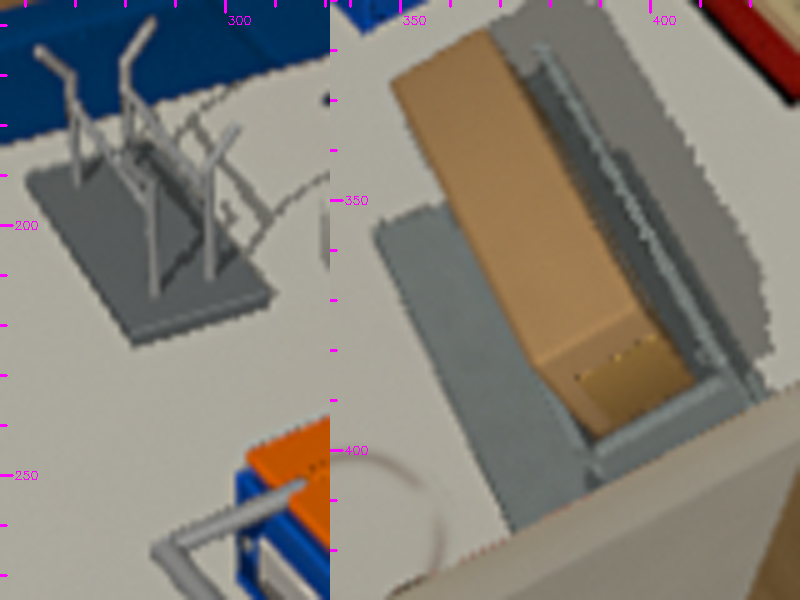

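View pics/c3.png

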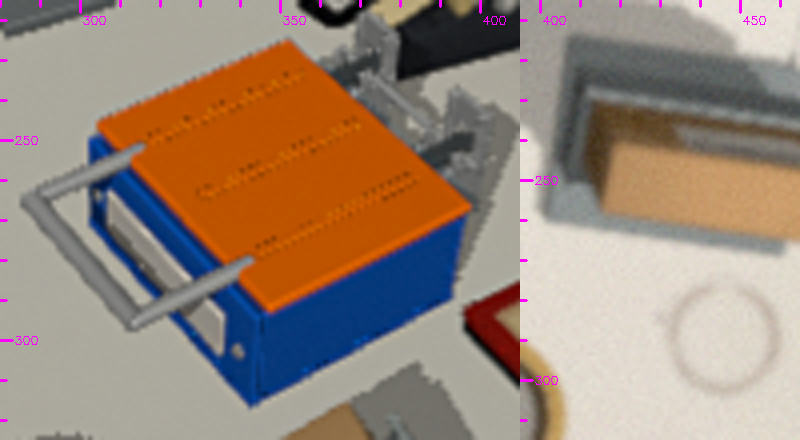

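Keypoints (lid, stand and parcel corners) are readable in the crops. I'll fit the planar poses with least squares.

```bash
cat > h.py <<'E'
import numpy as np, cv2
from workcell import bot, grab_frame
from scipy.optimize import least_squares
from scipy.spatial.transform import Rotation as Ro
CAL={}
K={"side":(441.62450861,320.41588433,240.71594557,-0.11070179),"top":(571.25049857,315.8968278,235.6915002,-0.14672046)}
E={"side":np.array([[.884500373,-.303069271,.354694386,213.542872],[-.466344891,-.59629776,.6534152,-611.588341],[.0134733991,-.743355903,-.668760397,736.947826]]),
"top":np.array([[.0113611193,-.991077122,.132804608,365.736027],[-.999745367,-.0138479341,-.0178167333,6.11047765],[.0194968262,-.132568373,-.990982089,1300.72635]])}
def proj(c,P):
    P=np.atleast_2d(P);f,cx,cy,k=K[c];R,t=E[c][:,:3],E[c][:,3]
    q=(P-t)@R; s=q[:,:2]/q[:,2:]; s=s*(1+k*(s**2).sum(1,keepdims=True))
    return s*f+[cx,cy]
def Rz(a): return Ro.from_euler('z',a,degrees=True).as_matrix()
def onplane(c,uv,z):
    return least_squares(lambda p:(proj(c,[p[0],p[1],z])-uv).ravel(),[500,0]).x
def fit(obs,x0,dz=False,sig=(5,)):
    "obs: (cam,local point,pixel); params x,y,yaw[,z]"
    def r(p):
        R=Rz(p[2]);o=np.array([p[0],p[1],p[3] if dz else 0])
        return np.concatenate([(proj(c,R@np.array(l)+o)-u).ravel() for c,l,u in obs])
    s=least_squares(r,x0);return s.x,np.round(s.fun.reshape(-1,2),1)
E
python3 - <<'E'
from h import *
np.set_printoptions(suppress=True,precision=1)
z=78
o=[("top",(-22,82,z),(287.6,179.4)),("top",(-22,-82,z),(361,173.2)),("top",(-156,-82,z),(366.4,232)),("top",(-156,82,z),(292.8,239)),
("top",(-215,50,74),(308.6,265)),("top",(-215,-50,74),(356,261)),
("side",(-156,82,z),(304.3,245.5)),("side",(-156,-82,z),(347.5,293)),("side",(-22,82,z),(352.5,225)),("side",(-22,-82,z),(397.5,266.8)),("side",(-215,50,74),(287,265)),("side",(-215,-50,74),(313,295.5))]
p,r=fit(o,[550,0,0]);print("hinge",p);print(r)
p,r=fit(o[:6],[550,0,0]);print(" top only",p)
p,r=fit(o[6:],[550,0,0]);print(" side only",p)
o=[("top",(-40,80,12),(149,230)),("top",(40,80,12),(151,195.6)),("top",(-40,-80,12),(218,232)),("top",(40,-80,12),(219,197)),
("side",(-40,80,12),(260,191)),("side",(-40,-80,12),(282,222)),("side",(40,-80,12),(309.4,213.4))]
p,r=fit(o,[550,300,0]);print("stand",p);print(r)
L=Ro.from_euler('y',0).as_matrix()
ax=np.array([.423,0,-.906]);az=np.array([.906,0,.423]);ay=np.array([0,1,0])
c=lambda a,b,d:a*ax+b*ay+d*az
o=[("side",c(-45,60,-20),(348,327)),("side",c(-45,60,20),(367.6,315.6)),("side",c(-45,-60,-20),(378,382)),("side",c(-45,-60,20),(400,371)),
("top",c(-45,60,20),(416.8,240.8)),("top",c(-45,60,-20),(415,257.5)),("top",c(-45,-60,20),(473,247)),("top",c(-45,-60,-20),(470,265))]
p,r=fit(o,[450,-250,0,86],True);print("parcel_mid",p);print(r)
for n,u,zz in(("labels",(213,162),41),("pad",(388,167),19),("tape",(384,309),48),("pen",(228,311),17)):print(n,onplane("top",u,zz))
E
```

```text
hinge [685.2 -30.9   5.6]
[[-0.5 -1. ]
 [ 0.5 -0.6]
 [ 1.1  0.6]
 [-0.8 -0.1]
 [ 0.5 -0. ]
 [-0.8  0.1]
 [-1.1 -0. ]
 [-0.6 -0.2]
 [-0.4 -0.5]
 [ 0.8 -0.1]
 [ 0.4  0.7]
 [ 0.   0.5]]
 top only [684.7 -30.3   5.8]
 side only [685.7 -31.5   5.3]
stand [585.1 285.9  -0.6]
[[ 0.   0.1]
 [ 0.2  0.4]
 [ 0.  -0.2]
 [ 0.6  0.4]
 [-0.5 -1.7]
 [ 0.1 -0.3]
 [ 0.6 -0.3]]
parcel_mid [ 511.3 -286.1   -6.5   82.2]
[[-0.7 -0.5]
 [-0.7 -1. ]
 [ 0.1  2. ]
 [-0.1 -0.1]
 [ 0.7 -1.2]
 [-0.8  0.1]
 [ 0.6 -0.2]
 [-0.3 -0.4]]
labels [700.3 219.3]
pad [ 700.4 -182.2]
tape [ 373.7 -167.4]
pen [365.2 177.6]
```

```bash
cat >> h.py <<'E'
def pose():
    s=bot.read_state();return np.array(s["position"]),Ro.from_euler('xyz',s["tool_rot"],degrees=True)
def plan(wps,start=None):
    "wps: (pos, rpy deg, rows); prints rows shift/turn in command units"
    p,R=start or pose()
    for q,rpy,n in wps:
        q=np.array(q,float);Q=Ro.from_euler('xyz',rpy,degrees=True)
        d=(q-p)/n; w=(R.inv()*Q).as_rotvec()/n
        if np.linalg.norm(d)>60 or np.degrees(np.linalg.norm(w))>10.7: print("TOO FAST",np.linalg.norm(d),np.degrees(np.linalg.norm(w)))
        for i in range(n):
            print(np.round(np.r_[R.inv().apply(d)/100,w/(np.pi/4)],3).tolist()); R=R*Ro.from_rotvec(w);p=p+d
        print('-')
    return p,R
E
python3 -c "
from h import *
plan([((471,-52,226),(180,0,95.6),13),((471,-52,110),(180,0,95.6),2)])"
```

```text
[-0.353, -0.314, 0.0, -0.0, 0.0, 0.109]
[-0.379, -0.283, 0.0, -0.0, 0.0, 0.109]
[-0.402, -0.249, 0.0, -0.0, 0.0, 0.109]
[-0.422, -0.214, 0.0, -0.0, 0.0, 0.109]
[-0.439, -0.177, 0.0, -0.0, 0.0, 0.109]
[-0.452, -0.139, 0.0, -0.0, 0.0, 0.109]
[-0.462, -0.099, 0.0, -0.0, 0.0, 0.109]
[-0.469, -0.059, 0.0, -0.0, 0.0, 0.109]
[-0.472, -0.019, 0.0, -0.0, 0.0, 0.109]
[-0.472, 0.022, 0.0, -0.0, 0.0, 0.109]
[-0.469, 0.062, 0.0, -0.0, 0.0, 0.109]
[-0.462, 0.102, 0.0, -0.0, 0.0, 0.109]
[-0.451, 0.141, 0.0, -0.0, 0.0, 0.109]
-
[0.0, 0.0, 0.58, -0.0, 0.0, 0.0]
[0.0, 0.0, 0.58, -0.0, 0.0, 0.0]
-
```

>>> arm_command:
  series:
    - [-0.35, -0.31, 0, 0, 0, 0.11, 0.4]
    - [-0.38, -0.28, 0, 0, 0, 0.11, 0.4]
    - [-0.4, -0.25, 0, 0, 0, 0.11, 0.4]
    - [-0.42, -0.21, 0, 0, 0, 0.11, 0.4]
    - [-0.44, -0.18, 0, 0, 0, 0.11, 0.4]

```text
time: 0.72
position: [294.3, 282.0, 226.6]
tool_rot: [-180.0, -0.0, 134.6]
wrist_force: [1.1, -0.3, -0.4]
width: 0.504
grasp_force: 0.0
```

>>> arm_command:
  series:
    - [-0.45, -0.14, 0, 0, 0, 0.11, 0.4]
    - [-0.46, -0.1, 0, 0, 0, 0.11, 0.4]
    - [-0.47, -0.06, 0, 0, 0, 0.11, 0.4]
    - [-0.47, -0.02, 0, 0, 0, 0.11, 0.4]
    - [-0.47, 0.02, 0, 0, 0, 0.11, 0.4]

```text
time: 1.35
position: [403.0, 72.9, 226.6]
tool_rot: [-180.0, -0.0, 109.8]
wrist_force: [0.9, 0.9, 0.3]
width: 0.402
grasp_force: 0.0
```

>>> arm_command:
  series:
    - [-0.47, 0.06, 0, 0, 0, 0.11, 0.4]
    - [-0.46, 0.1, 0, 0, 0, 0.11, 0.4]
    - [-0.45, 0.14, 0, 0, 0, 0.11, 0.4]
    - [0, 0, 0, 0, 0, 0, 0.4]

```text
time: 1.85
position: [468.5, -53.8, 226.1]
tool_rot: [-180.0, 0.0, 94.9]
wrist_force: [0.6, 1.1, -0.1]
width: 0.398
grasp_force: 0.0
```

>>> arm_command:
  series:
    - [0.02, 0.03, 0.5, 0, 0, -0.01, 0.4]
    - [0, 0, 0.5, 0, 0, 0, 0.4]
    - [0, 0, 0.4, 0, 0, 0, 0.4]
    - [0, 0, 0.3, 0, 0, 0, 0.4]
    - [0, 0, 0, 0, 0, 0, 0.4]

```text
time: 2.48
position: [468.4, -47.8, 55.1]
tool_rot: [-179.7, -0.1, 95.7]
wrist_force: [-0.9, 0.1, 0.1]
width: 0.408
grasp_force: 0.0
```

>>> arm_command:
  series:
    - [0, 0, 0, 0, 0, 0, 0.0]
    - [0, 0, 0, 0, 0, 0, 0.0]
    - [0, 0, 0, 0, 0, 0, 0.0]
    - [0, 0, 0, 0, 0, 0, 0.0]
  grip_force: 8

```text
time: 2.98
position: [471.0, -49.2, 57.5]
tool_rot: [179.9, 0.0, 95.6]
wrist_force: [0.7, 1.0, 2.6]
width: 0.128
grasp_force: 8.0
```

```bash
python3 -c "
from h import *
s=bot.read_state();print(s['position'],s['tool_rot'],s['width'],s['grasp_force'],s['wrist_force'])
p,R=pose();a0=0
c,y=np.cos(np.radians(5.6)),np.sin(np.radians(5.6))
n=17
w=[]
for i in range(1,n+1):
    a=np.radians(i*92/n);r=215
    w.append((p+np.array([c*r*(1-np.cos(a)),y*r*(1-np.cos(a)),r*np.sin(a)]),s['tool_rot'],1))
plan(w)"
```

```text
[471.02248883 -49.24146911  57.50702214] [1.79905702e+02 2.87598819e-02 9.56042001e+01] 0.12838152634712757 8.000269532203674 [0.729547   1.02883324 2.60527435]
[-0.0, 0.01, -0.203, 0.0, 0.0, 0.0]
-
[-0.0, 0.029, -0.201, 0.0, 0.0, 0.0]
-
[-0.0, 0.048, -0.197, 0.0, 0.0, 0.0]
-
[-0.0, 0.066, -0.192, 0.0, 0.0, 0.0]
-
[-0.0, 0.084, -0.185, 0.0, 0.0, 0.0]
-
[-0.0, 0.101, -0.176, 0.0, 0.0, 0.0]
-
[-0.0, 0.117, -0.166, 0.0, 0.0, 0.0]
-
[-0.0, 0.132, -0.154, 0.0, 0.0, 0.0]
-
[-0.0, 0.146, -0.141, 0.0, 0.0, 0.0]
-
[-0.0, 0.159, -0.126, 0.0, 0.0, 0.0]
-
[-0.0, 0.17, -0.111, 0.0, 0.0, 0.0]
-
[-0.0, 0.18, -0.094, 0.0, 0.0, 0.0]
-
[-0.0, 0.188, -0.077, 0.0, 0.0, 0.0]
-
[-0.0, 0.194, -0.059, 0.0, 0.0, 0.0]
-
[-0.0, 0.199, -0.04, 0.0, 0.0, 0.0]
-
[-0.0, 0.202, -0.021, 0.0, 0.0, 0.0]
-
[-0.0, 0.203, -0.002, 0.0, 0.0, 0.0]
-
```

>>> arm_command:
  series:
    - [0, 0.01, -0.2, 0, 0, 0, 0]
    - [0, 0.03, -0.2, 0, 0, 0, 0]
    - [0, 0.05, -0.2, 0, 0, 0, 0]
    - [0, 0.065, -0.19, 0, 0, 0, 0]
    - [0, 0.085, -0.185, 0, 0, 0, 0]

```text
time: 3.6
position: [494.0, -46.7, 154.7]
tool_rot: [-179.9, -0.0, 95.6]
wrist_force: [0.3, 0.3, -2.5]
width: 0.13
grasp_force: 8.0
```

>>> arm_command:
  series:
    - [0, 0.1, -0.175, 0, 0, 0, 0]
    - [0, 0.115, -0.165, 0, 0, 0, 0]
    - [0, 0.13, -0.155, 0, 0, 0, 0]
    - [0, 0.145, -0.14, 0, 0, 0, 0]
    - [0, 0.16, -0.125, 0, 0, 0, 0]

```text
time: 4.22
position: [557.4, -40.6, 231.5]
tool_rot: [-179.8, 0.0, 95.6]
wrist_force: [-6.0, -1.3, 6.8]
width: 0.127
grasp_force: 8.0
```

```bash
python3 -c "
from h import *
s=bot.read_state();print(s['position'],s['tool_rot'],s['width'],s['grasp_force'],s['wrist_force'],s['joints'])
cv2.imwrite('pics/a.png',np.hstack([cv2.resize(grab_frame('side')['img'][100:340,240:480],None,fx=1.6,fy=1.6),cv2.resize(grab_frame('top')['img'][100:340,200:440],None,fx=1.6,fy=1.6)]))"
```

```text
[557.39747678 -40.62955819 231.54782822] [-1.79778782e+02  6.53923899e-03  9.55959066e+01] 0.12738671103713964 7.981742843985558 [-6.03711528 -1.34681468  6.83388165] [-1.19841374e+01  2.30912845e+01  8.12243661e+01 -7.53212631e-02
  7.58932722e+01 -1.75615402e+01]
```

View pics/a.png

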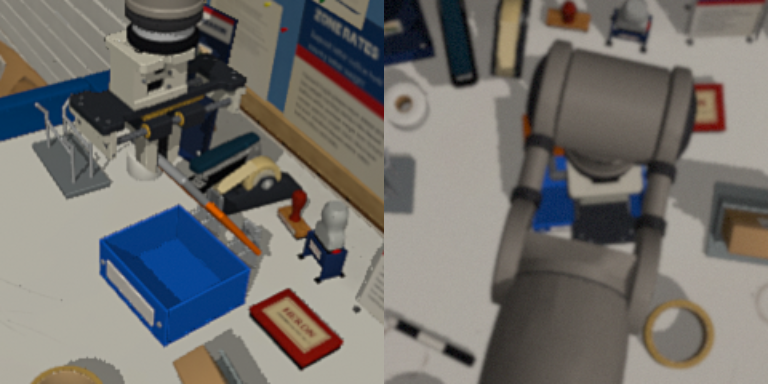

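The lid is held by its bar and open to about 54°, with nothing in the way. I'll carry on.

>>> arm_command:
  series:
    - [0, 0.17, -0.11, 0, 0, 0, 0]
    - [0, 0.18, -0.095, 0, 0, 0, 0]
    - [0, 0.19, -0.075, 0, 0, 0, 0]
    - [0, 0.195, -0.06, 0, 0, 0, 0]

```text
time: 4.82
position: [632.5, -33.2, 265.8]
tool_rot: [179.9, 0.0, 95.6]
wrist_force: [-1.4, 0.9, 2.4]
width: 0.123
grasp_force: 8.0
```

>>> arm_command:
  series:
    - [0, 0.2, -0.04, 0, 0, 0, 0]
    - [0, 0.2, -0.02, 0, 0, 0, 0]
    - [0, 0.18, 0, 0, 0, 0, 0]
    - [0, 0, 0, 0, 0, 0, 0]
    - [0, 0, 0, 0, 0, 0, 0]

```text
time: 5.45
position: [690.2, -27.5, 270.9]
tool_rot: [179.9, -0.0, 95.6]
wrist_force: [0.4, 0.5, 3.3]
width: 0.124
grasp_force: 8.0
```

```bash
python3 -c "
from h import *
s=bot.read_state();print(s['position'],s['tool_rot'],s['width'],s['grasp_force'],s['wrist_force'],s['joints'])
"
```

```text
[690.18049658 -27.48659692 270.85080362] [ 1.79921989e+02 -1.28615775e-03  9.56088981e+01] 0.12396305848704714 7.99982562661171 [0.44285237 0.54764073 3.27750667] [-8.64045239e+00  3.71185757e+01  5.15408566e+01  2.04532810e-02
  9.12652737e+01 -1.42488845e+01]
```

>>> arm_command:
  series:
    - [0, 0, 0, 0, 0, 0, 0]
    - [0, 0, -0.1, 0, 0, 0, 0]
    - [0, 0, -0.15, 0, 0, 0, 0]
    - [0, 0, -0.15, 0, 0, 0, 0]
    - [0, 0, 0, 0, 0, 0, 0]
  grip_force: 25

```text
time: 6.08
position: [690.0, -27.9, 310.9]
tool_rot: [179.9, 0.0, 95.6]
wrist_force: [-0.7, -0.4, -3.5]
width: 0.119
grasp_force: 25.0
```

>>> arm_command:
  series:
    - [0, 0, -0.2, 0, 0, 0, 0]
    - [0, 0, -0.2, 0, 0, 0, 0]
    - [0, 0, 0, 0, 0, 0, 0]

```text
time: 6.45
position: [690.2, -27.8, 350.7]
tool_rot: [179.9, 0.0, 95.6]
wrist_force: [0.5, 0.5, -2.3]
width: 0.114
grasp_force: 25.0
```

```bash
python3 -c "
from h import *
s=bot.read_state();print(s['position'],s['tool_rot'],s['width'],s['grasp_force'],s['wrist_force'],s['joints'])
p,R=pose();z=p[2]
f=plan([((585,286,z),(180,0,89.4),7)])
"
```

```text
[690.19943538 -27.75871811 350.74090677] [1.79910969e+02 2.31620995e-02 9.55953554e+01] 0.11373287063759877 24.998246133327484 [ 0.51062803  0.54493237 -2.32185997] [-8.65294489e+00  3.71870685e+01  3.94262643e+01 -5.51629151e-04
  1.03294674e+02 -1.42484456e+01]
[0.461, -0.106, -0.0, 0.0, 0.0, 0.02]
[0.459, -0.113, -0.0, 0.0, 0.0, 0.02]
[0.457, -0.12, -0.0, 0.0, 0.0, 0.02]
[0.455, -0.127, -0.0, 0.0, 0.0, 0.02]
[0.453, -0.134, -0.0, 0.0, 0.0, 0.02]
[0.451, -0.141, -0.0, 0.0, 0.0, 0.02]
[0.449, -0.148, -0.0, 0.0, 0.0, 0.02]
-
```

>>> arm_command:
  series:
    - [0.2, -0.05, 0, 0, 0, 0.01, 0]
    - [0.4, -0.1, 0, 0, 0, 0.02, 0]
    - [0.4, -0.1, 0, 0, 0, 0.02, 0]
    - [0.4, -0.11, 0, 0, 0, 0.02, 0]
    - [0.4, -0.11, 0, 0, 0, 0.02, 0]

```text
time: 7.08
position: [628.6, 151.1, 348.8]
tool_rot: [-179.8, -0.0, 91.6]
wrist_force: [0.3, -0.2, -1.5]
width: 0.119
grasp_force: 25.0
```

>>> arm_command:
  series:
    - [0.4, -0.12, 0, 0, 0, 0.02, 0]
    - [0.4, -0.12, 0, 0, 0, 0.02, 0]
    - [0.4, -0.12, 0, 0, 0, 0.01, 0]
    - [0.18, -0.06, 0, 0, 0, 0, 0]
    - [0, 0, 0, 0, 0, 0, 0]

```text
time: 7.7
position: [586.3, 287.6, 349.4]
tool_rot: [-179.9, 0.0, 89.4]
wrist_force: [-1.1, -0.2, -2.3]
width: 0.122
grasp_force: 25.0
```

```bash
python3 -c "
from h import *
s=bot.read_state();print(s['position'],s['tool_rot'],s['width'],s['grasp_force'],s['wrist_force'],s['joints'])
cv2.imwrite('pics/b.png',np.hstack([cv2.resize(grab_frame('side')['img'][20:240,190:390],None,fx=2.4,fy=2.4)]))
p,R=pose();f=plan([((585,286,p[2]),(180,0,89.4),2)])
"
```

```text
[586.26451257 287.57905353 349.44755443] [-1.79924853e+02  3.07703036e-02  8.94422887e+01] 0.12168328495055616 24.998252391815186 [-1.07894109 -0.17788606 -2.33334979] [ 1.94119157e+01  3.18076489e+01  4.90434603e+01 -3.29837997e-03
  9.92300286e+01  1.99691204e+01]
[-0.001, -0.01, 0.0, -0.0, 0.001, -0.001]
[-0.001, -0.01, 0.0, -0.0, 0.001, -0.001]
-
```

View pics/b.png

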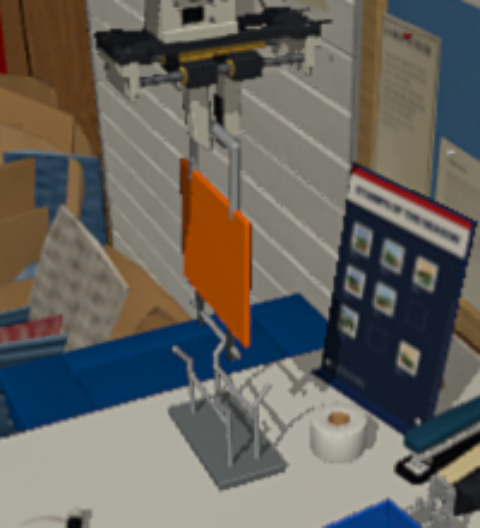

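The lid hangs upright over the stand. Panel corners on the near side are at about (293.3,163.8) and (294.2,112.5) px in the full frame. I'll check the position and tilt from these.

```bash
python3 -c "
from h import *
# near edge of panel corners; lid yaw -0.6: (x,y at z)
for dy in(-2,2,6):
  for off in (-4,4):
    print(dy,off,proj('side',[[586+off,286+dy-82,175],[586+off,286+dy-82,309],[586+off,286+dy+82,309]]).round(1).tolist())
print(proj('side',[[596,204,175]])-proj('side',[[586,204,175]]),proj('side',[[586,214,175]])-proj('side',[[586,204,175]]))
"
```

```text
-2 -4 [[294.5, 164.8], [293.1, 112.3], [264.5, 85.7]]
-2 4 [[297.6, 164.0], [296.4, 111.5], [267.6, 85.1]]
2 -4 [[293.8, 164.0], [292.3, 111.5], [263.9, 85.1]]
2 4 [[296.9, 163.2], [295.6, 110.8], [267.0, 84.6]]
6 -4 [[293.1, 163.2], [291.5, 110.8], [263.3, 84.6]]
6 4 [[296.1, 162.4], [294.9, 110.1], [266.3, 84.0]]
[[ 3.81003164 -1.01699161]] [[-1.79862041 -2.00791998]]
```

```bash
python3 -c "
from h import *
im=grab_frame('side')['img'];h=cv2.cvtColor(im,cv2.COLOR_BGR2HSV)
m=cv2.inRange(h,(5,200,80),(18,255,255));m[:, :250]=0;m[200:]=0;m[:,330:]=0
for r in range(78,168,4):
    c=np.where(m[r])[0]
    if len(c):print(r,c.min(),c.max(),end=' | ')
p=pose()[0];print(p)
O=[]
c=max(cv2.findContours(m,0,2)[0],key=cv2.contourArea)[:,0].astype(float)
# fit: silhouette hull of the panel box to mask hull via IoU-like point distances
from scipy.spatial import ConvexHull
def hull(q):
    x,y,t=q;X=[]
    for a in(22,156):
        for b in(-82,82):
            for d in(-4,4):
                ang=np.radians(t);s=215-a
                X.append([x-s*np.sin(ang)+d*np.cos(ang),y+b,p[2]+19-s*np.cos(ang)-d*np.sin(ang)])
    P=proj('side',X);return P[ConvexHull(P).vertices].astype(np.float32)
def res(q):
    H=hull(q).reshape(-1,1,2);return [np.clip(cv2.pointPolygonTest(H,(float(u),float(v)),True)-.3,-3,3) for u,v in c]
for x0 in([586,287,0],[580,287,2]):
    s=least_squares(res,x0,diff_step=1e-3,x_scale=[5,5,1]);print(s.x,s.cost,len(c))
"
```

```text
90 267 268 | 94 266 275 | 98 267 280 | 102 267 284 | 106 267 285 | 110 267 292 | 114 267 294 | 118 267 294 | 122 267 294 | 126 267 294 | 130 268 294 | 134 268 294 | 138 271 294 | 142 273 294 | 146 278 294 | 150 281 294 | 154 284 294 | 158 287 294 | 162 291 294 | [587.4647707  285.3839099  349.81708509]
[582.51199142 267.24754211   0.        ] 42.286056683742466 48
[580.93299637 266.5499798   -0.62278507] 41.344596980516506 48
```

>>> arm_command:
  series:
    - [0, 0.04, 0, 0, 0, 0, 0]
    - [0, 0, 0.2, 0, 0, 0, 0]
    - [0, 0, 0.2, 0, 0, 0, 0]
    - [0, 0, 0.15, 0, 0, 0, 0]
    - [0, 0, 0, 0, 0, 0, 0]

```text
time: 8.43
position: [591.6, 284.9, 293.8]
tool_rot: [-179.8, 0.1, 89.2]
wrist_force: [-0.3, -0.1, -2.3]
width: 0.119
grasp_force: 25.0
```

```bash
python3 -c "
from h import *
s=bot.read_state();print(s['position'],s['tool_rot'],s['wrist_force'],s['moment'])
cv2.imwrite('pics/b2.png',np.hstack([cv2.resize(grab_frame('side')['img'][120:230,240:340],None,fx=5,fy=5,interpolation=2)]))
"
```

```text
[591.56913675 284.86050243 293.82913437] [-1.79847533e+02  6.44655609e-02  8.91981151e+01] [-0.31219892 -0.07303039 -2.34499017] [-0.10343632  0.06004574 -0.0381103 ]
```

View pics/b2.png

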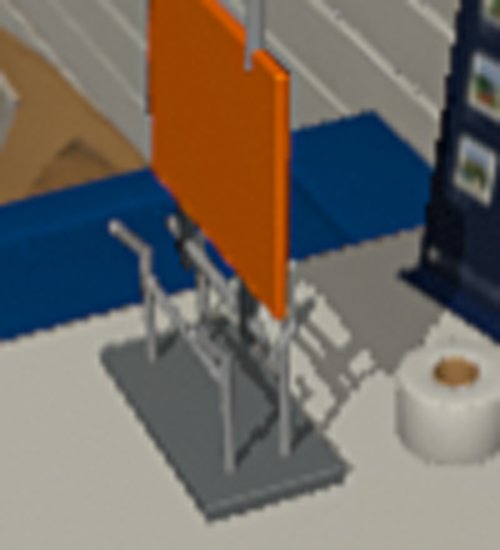

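The arms are between the front and rear wires with no contact force. I'll keep lowering.

>>> arm_command:
  series:
    - [0, 0, 0.15, 0, 0, 0, 0]
    - [0, 0, 0.15, 0, 0, 0, 0]
    - [0, 0, 0.15, 0, 0, 0, 0]
    - [0, 0, 0.1, 0, 0, 0, 0]
    - [0, 0, 0, 0, 0, 0, 0]

```text
time: 9.1
position: [590.9, 286.2, 239.0]
tool_rot: [-179.9, 0.0, 89.3]
wrist_force: [-0.2, 0.7, -2.8]
width: 0.12
grasp_force: 25.0
```

>>> arm_command:
  series:
    - [0, 0, 0.08, 0, 0, 0, 0]
    - [0, 0, 0.05, 0, 0, 0, 0]
    - [0, 0, 0, 0, 0, 0, 0]

```text
time: 9.48
position: [591.2, 286.2, 226.8]
tool_rot: [-180.0, 0.0, 89.3]
wrist_force: [-0.8, -0.2, -2.6]
width: 0.124
grasp_force: 25.0
```

>>> arm_command:
  series:
    - [0, 0, 0.03, 0, 0, 0, 0]
    - [0, 0, 0.02, 0, 0, 0, 0]
    - [0, 0, 0, 0, 0, 0, 0]

```text
time: 9.85
position: [592.1, 286.7, 223.9]
tool_rot: [179.8, -0.1, 89.3]
wrist_force: [0.1, 1.4, 5.7]
width: 0.122
grasp_force: 25.0
```

>>> arm_command:
  series:
    - [0, 0, 0, 0, 0, 0, 0.2]
    - [0, 0, 0, 0, 0, 0, 0.4]
    - [0, 0, 0, 0, 0, 0, 0.5]
    - [0, 0, 0, 0, 0, 0, 0.5]
    - [0, 0, 0, 0, 0, 0, 0.5]

```text
time: 10.48
position: [591.3, 286.2, 222.1]
tool_rot: [-180.0, -0.0, 89.3]
wrist_force: [0.5, 0.2, -0.1]
width: 0.495
grasp_force: 0.0
```

>>> arm_command:
  series:
    - [0, 0, -0.2, 0, 0, 0, 0.5]
    - [0, 0, -0.4, 0, 0, 0, 0.5]
    - [0, 0, -0.5, 0, 0, 0, 0.5]
    - [0, 0, 0, 0, 0, 0, 0.5]

```text
time: 10.98
position: [592.6, 286.7, 337.3]
tool_rot: [179.5, -0.2, 89.3]
wrist_force: [-0.1, -0.0, 0.0]
width: 0.497
grasp_force: 0.0
```

```bash
python3 -c "
from h import *
s=bot.read_state();print(s['position'],s['tool_rot'],s['wrist_force'],s['joints'])
im=grab_frame('side')['img'];cv2.imwrite('pics/b3.png',np.hstack([cv2.resize(im[90:240,230:350],None,fx=3,fy=3,interpolation=2),cv2.resize(im[300:430,330:440],(380,450),interpolation=2)]))
"
```

```text
[592.60127967 286.73493219 337.34489714] [179.49059044  -0.18869715  89.30647069] [-0.11766554 -0.00384666  0.00365447] [1.91538893e+01 3.20255406e+01 5.04888851e+01 4.56402174e-03
 9.69423586e+01 1.98488306e+01]
```

View pics/b3.png

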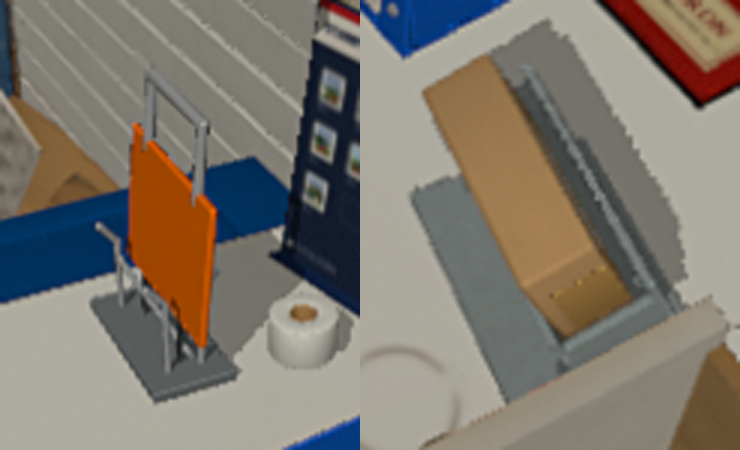

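The lid stands in the wires and the parcel is untouched. Next I'll locate the tote middle from the top view and plan the parcel approach.

```bash
python3 -c "
from h import *
im=grab_frame('top')['img'];h=cv2.cvtColor(im,cv2.COLOR_BGR2HSV)
m=cv2.inRange(h,(105,150,30),(125,255,255));w=np.zeros_like(m);w[160:260,270:385]=m[160:260,270:385]
w=cv2.morphologyEx(w,cv2.MORPH_OPEN,np.ones((3,3)))
c=max(cv2.findContours(w,0,2)[0],key=cv2.contourArea);r=cv2.minAreaRect(c);print(r)
q=[onplane('top',u,70) for u in cv2.boxPoints(r)];print(np.round(q),np.mean(q,0))
print('guess',np.array([685.2,-30.9])-89*np.array([np.cos(np.radians(5.6)),np.sin(np.radians(5.6))]))
print(proj('side',[[685.2-.995*159+.098*80,-30.9-.098*159-.995*80,0]]),'vs 343,316')
t=Rz(-6.5)@np.array([[0,.906,.423],[1,0,0],[0,.423,-.906]]);rp=Ro.from_matrix(t).as_euler('xyz',degrees=True);print(rp)
mid=np.array([511.3,-286.1,83]);ax=t[:,2]
print('grasp',mid-10*ax)
plan([((545,50,325),(-170,0,88),5),(mid-110*ax,rp,7),(mid-10*ax,rp,3)])
"
```

```text
((325.84832763671875, 208.33197021484375), (63.64662170410156, 70.7989501953125), 84.80557250976562)
[[ 654.   48.]
 [ 671. -108.]
 [ 530. -121.]
 [ 513.   32.]] [592.0687486  -37.27147432]
guess [596.6247614  -39.58487808]
[[343.19661031 317.3499516 ]] vs 343,316
[154.97272121   0.          83.5       ]
grasp [ 507.09719105 -285.62115041   92.06      ]
[-0.474, -0.087, 0.014, 0.045, 0.0, 0.006]
[-0.474, -0.084, 0.017, 0.045, 0.0, 0.006]
[-0.474, -0.081, 0.02, 0.045, 0.0, 0.006]
[-0.475, -0.079, 0.022, 0.045, 0.0, 0.006]
[-0.475, -0.076, 0.025, 0.045, 0.0, 0.006]
-
[-0.476, -0.061, 0.217, -0.111, -0.002, 0.014]
[-0.477, -0.074, 0.212, -0.111, -0.002, 0.014]
[-0.477, -0.087, 0.206, -0.111, -0.002, 0.014]
[-0.478, -0.099, 0.198, -0.111, -0.002, 0.014]
[-0.479, -0.111, 0.19, -0.111, -0.002, 0.014]
[-0.48, -0.122, 0.18, -0.111, -0.002, 0.014]
[-0.481, -0.131, 0.17, -0.111, -0.002, 0.014]
-
[-0.0, 0.0, 0.333, 0.0, 0.0, -0.0]
[-0.0, 0.0, 0.333, 0.0, 0.0, -0.0]
[-0.0, 0.0, 0.333, 0.0, 0.0, -0.0]
-
```

>>> arm_command:
  series:
    - [-0.47, -0.09, 0, 0, 0, 0, 0.5]
    - [-0.47, -0.09, 0, 0, 0, 0, 0.6]
    - [-0.47, -0.09, 0, 0, 0, 0, 0.75]
    - [-0.47, -0.09, 0, 0, 0, 0.01, 0.75]
    - [-0.47, -0.09, 0, 0, 0, 0.01, 0.75]

```text
time: 11.7
position: [541.9, 50.5, 330.3]
tool_rot: [-179.8, -0.0, 88.4]
wrist_force: [0.5, 0.5, 0.2]
width: 0.746
grasp_force: 0.0
```

```bash
python3 -c "
from h import *
print(pose()[0],bot.read_state()['tool_rot'])
t=Rz(-6.5)@np.array([[0,.906,.423],[1,0,0],[0,.423,-.906]]);rp=[154.97,0,83.5];mid=np.array([511.3,-286.1,83]);ax=t[:,2]
plan([(mid-110*ax,rp,8)])"
```

```text
[541.94861252  50.46302608 330.34151456] [-1.79810375e+02 -2.72526833e-03  8.83907344e+01]
[-0.417, -0.084, 0.185, -0.07, -0.003, 0.013]
[-0.417, -0.09, 0.181, -0.07, -0.003, 0.013]
[-0.418, -0.095, 0.177, -0.07, -0.003, 0.013]
[-0.418, -0.1, 0.173, -0.07, -0.003, 0.013]
[-0.419, -0.105, 0.168, -0.07, -0.003, 0.013]
[-0.42, -0.11, 0.163, -0.07, -0.003, 0.013]
[-0.421, -0.114, 0.158, -0.07, -0.003, 0.013]
[-0.421, -0.118, 0.152, -0.07, -0.003, 0.013]
-
```

>>> arm_command:
  series:
    - [-0.42, -0.085, 0.185, -0.07, 0, 0.013, 0.75]
    - [-0.42, -0.09, 0.18, -0.07, 0, 0.013, 0.75]
    - [-0.42, -0.095, 0.175, -0.07, 0, 0.013, 0.75]
    - [-0.42, -0.1, 0.17, -0.07, 0, 0.013, 0.75]

```text
time: 12.2
position: [503.4, -115.4, 256.0]
tool_rot: [167.5, -0.3, 86.1]
wrist_force: [0.4, -0.7, -0.5]
width: 0.751
grasp_force: 0.0
```

>>> arm_command:
  series:
    - [-0.42, -0.105, 0.17, -0.07, 0, 0.013, 0.75]
    - [-0.42, -0.11, 0.165, -0.07, 0, 0.013, 0.75]
    - [-0.42, -0.115, 0.16, -0.07, 0, 0.013, 0.75]
    - [-0.42, -0.12, 0.15, -0.07, 0, 0.013, 0.75]
    - [0, 0, 0, 0, 0, 0, 0.75]

```text
time: 12.82
position: [464.4, -280.5, 178.3]
tool_rot: [155.1, -1.3, 83.6]
wrist_force: [0.0, -0.0, 0.3]
width: 0.751
grasp_force: 0.0
```

```bash
python3 -c "
from h import *
print(pose()[0],bot.read_state()['tool_rot'],bot.read_state()['joints'])
t=Rz(-6.5)@np.array([[0,.906,.423],[1,0,0],[0,.423,-.906]]);rp=[154.97,0,83.5];mid=np.array([511.3,-286.1,83]);ax=t[:,2]
plan([(mid-60*ax,rp,1),(mid-10*ax,rp,2)])
im=grab_frame('side')['img'];cv2.imwrite('pics/p.png',cv2.resize(im[230:430,270:470],None,fx=3,fy=3,interpolation=2))"
```

```text
[ 464.38439242 -280.5188872   178.32256941] [155.09599491  -1.25233532  83.55773461] [-49.70635229  14.66215572 108.36028517  26.7737135   42.2776936
 -60.65786059]
[-0.012, 0.026, 0.463, -0.003, -0.026, -0.011]
-
[-0.0, -0.0, 0.25, 0.0, -0.0, 0.0]
[-0.0, -0.0, 0.25, 0.0, -0.0, 0.0]
-
```

View pics/p.png

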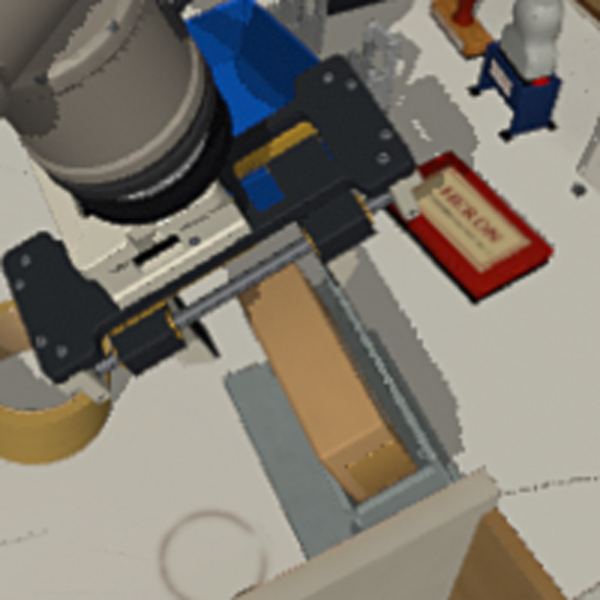

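The gripper is lined up along the slope above the parcel and clear of the tape roll. I'll descend and close.

>>> arm_command:
  series:
    - [-0.01, 0.03, 0.4, 0, -0.026, -0.01, 0.75]
    - [0, 0, 0.25, 0, 0, 0, 0.75]
    - [0, 0, 0.2, 0, 0, 0, 0.75]
    - [0, 0, 0, 0, 0, 0, 0.75]

```text
time: 13.38
position: [505.9, -281.8, 104.7]
tool_rot: [155.0, 0.1, 83.9]
wrist_force: [-0.2, 0.1, 0.3]
width: 0.753
grasp_force: 0.0
```

>>> arm_command:
  series:
    - [0, 0, 0.1, 0, 0, 0, 0.75]
    - [0, 0, 0, 0, 0, 0, 0.75]

```text
time: 13.62
position: [510.1, -284.2, 97.1]
tool_rot: [154.8, 0.2, 83.8]
wrist_force: [-0.7, 0.1, -0.1]
width: 0.749
grasp_force: 0.0
```

>>> arm_command:
  series:
    - [0, 0, 0, 0, 0, 0, 0.2]
    - [0, 0, 0, 0, 0, 0, 0.2]
    - [0, 0, 0, 0, 0, 0, 0.2]
    - [0, 0, 0, 0, 0, 0, 0.2]
  grip_force: 25

```text
time: 14.12
position: [509.3, -284.2, 96.8]
tool_rot: [154.9, 0.2, 83.8]
wrist_force: [-7.0, 1.0, 2.0]
width: 0.452
grasp_force: 24.5
```

>>> arm_command:
  series:
    - [0, 0, -0.1, 0, 0, 0, 0.2]
    - [0, 0, -0.2, 0, 0, 0, 0.2]
    - [0, 0, -0.3, 0, 0, 0, 0.2]
    - [0, 0, -0.4, 0, 0, 0, 0.2]
    - [0, 0, -0.3, 0, 0, 0, 0.2]
  grip_force: 30

```text
time: 14.75
position: [454.4, -278.1, 216.4]
tool_rot: [154.8, 0.3, 83.8]
wrist_force: [0.2, -0.5, -3.2]
width: 0.437
grasp_force: 29.7
```

```bash
python3 -c "
from h import *
s=bot.read_state();print(s['position'],s['tool_rot'],s['joints'],s['width'],s['wrist_force'])
plan([((500,-180,240),(168,0,90),4),((595,-39,220),(180,0,95.6),5)])"
```

```text
[ 454.41303512 -278.06774077  216.38693058] [154.79285347   0.28823476  83.76210744] [-49.95642717  10.37579263 107.14638     23.8391661   46.06438719
 -57.98128377] 0.4368647082599342 [ 0.1655216  -0.52624077 -3.18321004]
[0.256, 0.104, -0.018, 0.073, 0.013, -0.032]
[0.253, 0.109, -0.021, 0.073, 0.013, -0.032]
[0.251, 0.115, -0.025, 0.073, 0.013, -0.032]
[0.248, 0.119, -0.029, 0.073, 0.013, -0.032]
-
[0.282, 0.178, 0.079, 0.053, 0.003, -0.025]
[0.278, 0.186, 0.072, 0.053, 0.003, -0.025]
[0.274, 0.194, 0.064, 0.053, 0.003, -0.025]
[0.27, 0.202, 0.056, 0.053, 0.003, -0.025]
[0.266, 0.21, 0.048, 0.053, 0.003, -0.025]
-
```

>>> arm_command:
  series:
    - [0.26, 0.1, -0.02, 0.073, 0.013, -0.032, 0.2]
    - [0.25, 0.11, -0.02, 0.073, 0.013, -0.032, 0.2]
    - [0.25, 0.115, -0.025, 0.073, 0.013, -0.032, 0.2]
    - [0.25, 0.12, -0.03, 0.073, 0.013, -0.032, 0.2]

```text
time: 15.25
position: [500.4, -179.0, 239.1]
tool_rot: [168.1, -0.1, 90.0]
wrist_force: [1.0, -0.2, -4.0]
width: 0.437
grasp_force: 29.9
```

>>> arm_command:
  series:
    - [0.28, 0.18, 0.08, 0.053, 0, -0.025, 0.2]
    - [0.28, 0.185, 0.07, 0.053, 0, -0.025, 0.2]
    - [0.275, 0.195, 0.065, 0.053, 0, -0.025, 0.2]
    - [0.27, 0.2, 0.055, 0.053, 0, -0.025, 0.2]
    - [0.265, 0.21, 0.05, 0.053, 0, -0.025, 0.2]

```text
time: 15.88
position: [596.1, -38.1, 218.5]
tool_rot: [180.0, 0.5, 95.6]
wrist_force: [0.4, -0.5, -3.8]
width: 0.433
grasp_force: 29.9
```

>>> arm_command:
  series:
    - [0, 0, 0, 0, 0, 0, 0.2]

```text
time: 16.0
position: [596.5, -36.9, 217.4]
tool_rot: [180.0, 0.4, 95.7]
wrist_force: [-0.3, 0.5, -4.7]
width: 0.436
grasp_force: 30.0
```

```bash
python3 -c "
from h import *
s=bot.read_state();print(s['position'],s['tool_rot'],s['joints'],s['width'],s['wrist_force'])
plan([((595,-39,180),(180,0,95.6),1),((595,-39,75),(180,0,95.6),4)])
im=grab_frame('side')['img'];h=cv2.cvtColor(im,cv2.COLOR_BGR2HSV)
# parcel mask: brown
m=cv2.inRange(h,(8,80,90),(20,190,255));w=np.zeros_like(m);w[120:300,270:430]=m[120:300,270:430]
n,l,st,c=cv2.connectedComponentsWithStats(cv2.morphologyEx(w,cv2.MORPH_OPEN,np.ones((3,3))));print(st[1:],c[1:].round())
k=1+np.argmax(st[1:,4]);ct=max(cv2.findContours((l==k).astype(np.uint8),0,2)[0],key=cv2.contourArea);print(cv2.approxPolyDP(ct,3,True)[:,0].tolist())
p=s['position'];R=pose()[1].as_matrix()
for d in(28,-62):
  print(d,proj('side',[p+R@np.array([a,b,-d]) for a in(-60,60) for b in(-20,20)]).round(0).tolist())
"
```

```text
[596.53019843 -36.91554386 217.43155238] [179.96937267   0.39976839  95.71175956] [-10.68423887  27.62990868  76.19636753  -0.38628825  76.03180033
 -16.30332568] 0.4356676035331567 [-0.34963082  0.48885122 -4.70428746]
[-0.017, -0.018, 0.374, 0.001, 0.009, 0.002]
-
[-0.0, -0.0, 0.262, -0.0, -0.0, -0.0]
[-0.0, -0.0, 0.262, -0.0, -0.0, -0.0]
[-0.0, -0.0, 0.262, -0.0, -0.0, -0.0]
[-0.0, -0.0, 0.262, -0.0, -0.0, -0.0]
-
[[ 401  164   29   33  427]
 [ 329  186   54   59 1960]
 [ 420  287    3    3    9]
 [ 409  290    3    3    9]
 [ 405  292    3    4   12]
 [ 417  292   10    8   56]] [[416. 179.]
 [360. 215.]
 [421. 288.]
 [410. 291.]
 [406. 294.]
 [421. 296.]]
[[358, 186], [350, 190], [348, 211], [331, 198], [329, 213], [365, 244], [378, 238], [382, 202]]
28 [[365.0, 211.0], [382.0, 204.0], [328.0, 180.0], [344.0, 174.0]]
-62 [[362.0, 248.0], [378.0, 241.0], [327.0, 216.0], [342.0, 209.0]]
```

>>> arm_command:
  series:
    - [-0.02, -0.02, 0.3, 0, 0.009, 0, 0.2]
    - [0, 0, 0.4, 0, 0, 0, 0.2]
    - [0, 0, 0.4, 0, 0, 0, 0.2]
    - [0, 0, 0.3, 0, 0, 0, 0.2]
    - [0, 0, 0, 0, 0, 0, 0.2]

```text
time: 16.68
position: [591.8, -42.2, 76.6]
tool_rot: [-179.8, -0.0, 95.5]
wrist_force: [-0.0, -0.3, -3.8]
width: 0.435
grasp_force: 30.0
```

>>> arm_command:
  series:
    - [0, 0, 0.06, 0, 0, 0, 0.2]
    - [0, 0, 0.03, 0, 0, 0, 0.2]
    - [0, 0, 0, 0, 0, 0, 0.2]

```text
time: 17.05
position: [594.2, -41.6, 70.0]
tool_rot: [179.9, 0.1, 95.6]
wrist_force: [0.2, 0.2, -3.4]
width: 0.434
grasp_force: 30.0
```

>>> arm_command:
  series:
    - [0, 0, 0.03, 0, 0, 0, 0.2]
    - [0, 0, 0, 0, 0, 0, 0.2]

```text
time: 17.3
position: [593.9, -41.5, 66.2]
tool_rot: [179.9, 0.0, 95.6]
wrist_force: [0.8, -0.7, -4.2]
width: 0.436
grasp_force: 30.0
```

>>> arm_command:
  series:
    - [0, 0, 0.02, 0, 0, 0, 0.2]
    - [0, 0, 0, 0, 0, 0, 0.2]

```text
time: 17.55
position: [593.9, -41.5, 64.1]
tool_rot: [180.0, 0.0, 95.6]
wrist_force: [-0.0, 0.6, -3.1]
width: 0.435
grasp_force: 30.0
```

>>> arm_command:
  series:
    - [0, 0, 0.02, 0, 0, 0, 0.2]
    - [0, 0, 0, 0, 0, 0, 0.2]

```text
time: 17.8
position: [594.1, -41.6, 62.5]
tool_rot: [179.9, 0.0, 95.5]
wrist_force: [0.5, -0.5, -1.0]
width: 0.435
grasp_force: 30.0
```

>>> arm_command:
  series:
    - [0, 0, 0.015, 0, 0, 0, 0.2]
    - [0, 0, 0, 0, 0, 0, 0.2]

```text
time: 18.05
position: [594.4, -42.2, 61.8]
tool_rot: [179.9, 0.1, 95.6]
wrist_force: [-3.0, -2.2, 5.4]
width: 0.428
grasp_force: 30.0
```

>>> arm_command:
  series:
    - [0, 0, 0, 0, 0, 0, 0.5]
    - [0, 0, 0, 0, 0, 0, 0.65]
    - [0, 0, 0, 0, 0, 0, 0.65]
    - [0, 0, 0, 0, 0, 0, 0.65]

```text
time: 18.55
position: [594.0, -41.5, 60.7]
tool_rot: [179.9, 0.0, 95.6]
wrist_force: [0.3, 0.1, 0.0]
width: 0.648
grasp_force: 0.0
```

>>> arm_command:
  series:
    - [0, 0, -0.2, 0, 0, 0, 0.65]
    - [0, 0, -0.4, 0, 0, 0, 0.65]
    - [0, 0, -0.5, 0, 0, 0, 0.65]
    - [0, -0.4, -0.4, 0, 0, 0, 0.65]
    - [0, -0.5, 0, 0, 0, 0, 0.65]

```text
time: 19.18
position: [505.4, -50.6, 213.7]
tool_rot: [179.5, 0.2, 95.6]
wrist_force: [-0.0, -0.6, -0.1]
width: 0.652
grasp_force: 0.0
```

>>> arm_command:
  series:
    - [0, -0.5, 0, 0, 0, 0, 0.65]
    - [0, 0, 0, 0, 0, 0, 0.65]
    - [0, 0, 0, 0, 0, 0, 0.65]

```text
time: 19.55
position: [455.4, -55.2, 211.2]
tool_rot: [179.8, 0.1, 95.5]
wrist_force: [0.2, 0.9, -0.9]
width: 0.649
grasp_force: 0.0
```

```bash
python3 -c "
from h import *
s=bot.read_state();print(s['position'],s['wrist_force'],s['time'])
for k in range(2):
  im=grab_frame('side')['img'];h=cv2.cvtColor(im,cv2.COLOR_BGR2HSV)
  m=cv2.inRange(h,(8,80,90),(20,190,255));w=np.zeros_like(m);w[180:300,290:400]=m[180:300,290:400]
  ct=max(cv2.findContours(cv2.morphologyEx(w,cv2.MORPH_OPEN,np.ones((3,3))),0,2)[0],key=cv2.contourArea);print(cv2.approxPolyDP(ct,2,True)[:,0].tolist())
print(proj('side',[Rz(5.6)@np.array([a,b,0])+[594,-41,z] for z in(95,70) for b in(-60,60) for a in(-20,20)]).round(0).tolist())
o=cv2.inRange(h,(5,200,80),(18,255,255));o[:, :250]=0;o[230:]=0;o[:,330:]=0
ct=max(cv2.findContours(o,0,2)[0],key=cv2.contourArea);print('lid',cv2.approxPolyDP(ct,2,True)[:,0].tolist())
print(proj('side',[[585,286+b,27+a] for a in(22,156) for b in(-82,82)]).round(0).tolist())
"
```

```text
[455.37391085 -55.21837087 211.15771789] [ 0.16945147  0.89973876 -0.9471286 ] 19.55
[[339, 235], [329, 240], [328, 265], [349, 288], [373, 277], [375, 265], [348, 239]]
[[339, 235], [329, 240], [328, 265], [349, 288], [373, 277], [375, 265], [348, 239]]
[[359.0, 272.0], [375.0, 264.0], [326.0, 238.0], [341.0, 232.0], [358.0, 280.0], [373.0, 273.0], [326.0, 247.0], [340.0, 240.0]]
lid [[298, 198], [293, 199], [295, 203], [298, 202]]
[[296.0, 206.0], [271.0, 175.0], [295.0, 161.0], [268.0, 131.0]]
```

```bash
python3 -c "
from workcell import bot
print(bot.close_job())"
```

```text
the job is handed in; nothing more can be done
None
```

I've handed in the job: the lid is in the wire stand with its handle up, and the parcel is upright on the tote floor, both let go. The hand-in gave no verdict. The last image put the parcel's corners where expected, but the gripper blocked the lid from view. I last saw the lid upright in the stand just after letting it go.

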